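# Clear a spent plant stake through the bench's spring-flap chute

## Task

Clear the small wooden stake that lies on the potting deck beside the green flap: push the self-closing flap down with one finger and, while that finger keeps it open, push the stake over the edge with the other finger so that it drops through into the pull-out tray underneath. Then take the hand away so that the flap springs shut. Push the stake only - never grip or lift it, and do not slide it onto the shut flap - and leave the bowl, grey pot, funnel and scoop where they stand.

Things in the scene. Friction and masses are not known exactly. Their poses are not given: they have to be found in the camera images.
- station: Galvanised steel potting deck, 460 (x) by 700 (y) mm, flat top 165 mm above the work surface; origin: centre of its underside, z up. Upstand 45 mm high at its +x edge, 30 mm rims at its y ends, none towards the robot. Slung under it is a steel tray, inside x -197 to 197, y -177 to 237 mm, floor 150 mm below the deck top, walls 50 mm high.
- chute_edge (a point): Point on the deck top, middle of the near long edge of the chute opening (station x -20, y 20 mm). Same axes as station: x along that edge, y level across the opening to the hinge (the way to push; roughly the robot's left), z up. Opening: x -100 to 100, y 0 to 140 mm, flush in the flat deck with a dark collar; no raised part or object within 80 mm of the line of push, from y -130 to 320 mm.
- flap_hinge (a point): Middle of the flap's hinge line, on the far long side of the opening: at x 0, y 140, z 0 mm of chute_edge, with the same axes. The hinge line runs along x.
- flap (a joint): Green steel flap with a bare push plate, 194 (x) by 137 (y) by 3 mm, shuts the opening flush. 0 is shut; grows to 1.05 rad as its free edge, next to chute_edge, swings down about flap_hinge. A spring shuts it when let go; opening takes 0.14 N m at first, 0.37 N m at 0.8 rad. The stake's weight does not open it. Open 0.5 rad or more, the stake slides off it under the deck into the tray.
- stake_mid (a point): Centre of the small pale wooden plant stake: bar 110 mm long (x axis, point at +x), 18 wide (y), 18 high (z), 20 to 45 g, lying flat on the deck on the -y side of the opening, centre 26 to 44 mm before the edge, its length within 0.2 rad of the edge's direction. (A darker stake already in the tray plays no part.)
- bowl: White ceramic bowl on the deck, 110 mm wide, 50 mm high; origin at the centre of its underside. Leave alone.
- pot: Grey plastic plant pot on the deck, 90 mm wide at the rim, 80 mm high; origin at the centre of its underside. Leave alone.
- funnel: Yellow plastic funnel standing mouth-down on the deck, 100 mm wide, 105 mm high; origin at the centre of its underside. Leave alone.
- scoop: Aluminium scoop lying on the deck, 190 mm long along its x axis (blade x -10 to +90, handle x -100 to -10), 75 mm wide, 31 mm high; origin on its underside. Leave alone.

How it is judged:
On the way, in this order (a step that is already met when the one before it is completed fails the run):
1. a finger holds the flap open while the stake still lies on the deck (value of joint flap above 0.22 rad and contact force between the fingers and flap above 0.2 N and y of stake_mid in the frame of chute_edge below 0 m and z of stake_mid in the frame of chute_edge above 0 m), for 0.1 s.
2. the stake has gone down through the chute while the flap is held open by a finger (value of joint flap above 0.22 rad and contact force between the fingers and flap above 0.2 N and z of stake_mid in the frame of chute_edge below -0.03 m), for 0.05 s.
At the end, for the whole second after the job is handed in: The stake lies at rest in the tray (its centre more than 100 mm below the deck, inside the tray's walls), the flap is shut again (below 0.05 rad), and bowl, pot, funnel and scoop are within 20 mm of where they stood (z of stake_mid in the frame of chute_edge below -0.1 m and x of stake_mid in the frame of chute_edge between -0.18 and 0.22 m and y of stake_mid in the frame of chute_edge between -0.2 and 0.22 m and linear speed of stake below 0.05 m/s and value of joint flap below 0.05 rad and distance of each of bowl, pot, funnel, scoop from where it was at the start of the episode below 0.02 m); the robot touches nothing.
It fails at once if the stake is lifted (its centre more than 35 mm above the deck) (z of stake_mid in the frame of chute_edge above 0.035 m).
It fails at once if the stake is gripped or pressed hard (more than 18 N from the fingers) (contact force between the fingers and stake above 18 N).
It fails at once if the stake is slid onto the shut flap (y of stake_mid in the frame of chute_edge above 0.012 m and z of stake_mid in the frame of chute_edge above -0.005 m and value of joint flap below 0.1 rad).
It fails at once if a bystander is shoved or knocked over (distance of any of bowl, pot, funnel, scoop from where it was at the start of the episode above 0.03 m or angle between any of bowl, pot, funnel, scoop's own z axis and vertical above 0.35 rad).
It also fails if it takes over 35 s, if anything falls off the work surface, if the arm or the gripper's body presses on something with over 40 N, if the wrist force passes 120 N, or if a joint passes its speed limit or range.

## Robot

A 6-joint arm with a two-finger parallel gripper is mounted at the origin on the work surface. World frame = base frame: x ahead of the robot, y to its left, z up, the work surface at z = 0. Lengths are in m, angles in rad, forces in N, time in s.
With the tool pointing down it reaches from about 0.325 to 0.775 m from the base axis. Payload 5.5 kg.
Tool frame: the origin (TCP) lies on the front face of the gripper's body, between the roots of the fingers; the fingertips stand 73 mm ahead of it and the grasp point (between the pads) lies 54 mm ahead of it; z points along the fingers, y is the line along which they close (so a half turn about z gives the same grasp; the last joint's range is limited). The gripper opens to 85 mm and grips with 20 to 120 N. Pads are 22 mm wide; open, the fingers measure 114 mm over their backs; the gripper's body (76 mm by 85 mm) begins 54 mm behind the grasp point. The pads swing forward as they close: fully open they stand 13 mm farther back than shut.
Start: joints at [-1.335, 0.091, 1.231, -0, 1.82, -0.057], TCP at [0.173, -0.574, 0.304] pointing down, gripper open.
Joint ranges: [-2.87, 2.87], [-0.86, 2.18], [0.17, 2.46], [-1.51, 4.65], [0.06, 2.69], [-2.65, 2.65]. Speed limits (rad/s): [2.57, 2.57, 3.01, 3.14, 3.14, 3.14].

## Interface

Orientations are given as a unit quaternion [w, x, y, z].
In Python, from plant import ctrl gives the robot as it stands.
- The arm moves only by the shell command python3 -m jog 'ROWS' [OPENING] [FORCE]. ROWS is JSON, a list of rows, each an object of numbers: "x", "y", "z": the shift along the tool's x, y, z in cm; "spin": the turn about the tool's z in degrees. In form: [{"x": .., "y": .., "z": .., "spin": ..}, ...]. A call has 1 to 5 rows; each row shifts and turns the commanded pose from where the row before left it, along the tool's axes as they then stand; what a row does not reach is not made up. A row lasts 1/12 s, in which the tool goes at most 41.7 mm and 7.16 degrees, less where a joint would pass 70% of its speed; a pose out of reach is approached as far as the arm can. A call with a gripper value outside its range is refused whole. OPENING is the closure in counts, from 0 (fully open) to 255 (shut), set as the call begins (- or left out, the last holds). The fingers move at their own pace and stop on an object; FORCE is the grip in N (left out, the last holds). Time passes only in rows, so rows that do not move let the fingers close. It gives the time, the measured TCP pose, the force, the opening and the grip force at its end, in the units of the state.
- ctrl.read_state(): the state, without advancing time (a new reading comes with each control period).
- ctrl.camera(name): name is "scene" or "top" or "wrist"; returns a dict with "img" (480x640x3 uint8, red, green, blue), "z_map" (480x640 float32, m along the optical axis (not along the pixel's ray), 0 where there is no reading), "K" (3x3 intrinsics, pixels), "k1" (the pictures are not rectified: a ray, as slopes to the right and down, at radius r is drawn at 1 + k1 r^2 times it, then the intrinsics apply), "cam_to_world" (4x4, takes a point from camera to world coordinates); the wrist camera has in their place "T_tool_cam" (4x4, takes a point from camera to tool coordinates, whose origin is the TCP and whose axes are the flange's). Camera axes: x right, y down, z forward; pixel columns grow to the right and rows downward; lengths in m; the calibration is good to about 2 mm. A picture is of the moment at which its call begins: read the wrist's pose just before it.
- ctrl.close_job(): hands the job in; it is judged then, once.
The state is a dict: "clock": time; "joints": joint angles; "joint_vel": joint speeds; "tau": joint torques, N m; "tool_pos": TCP position; "orientation": TCP orientation; "contact_force": force on the tool from outside, world axes, zero at the start; "ft_torque": the same for the moment, N m; "width": finger opening in m; "gripper_force": force on a finger pad.
Only numpy, scipy, OpenCV 4.12 (cv2) and the standard library are available. Lean on these libraries where they do the work, as an engineer would, in place of code of your own. Each camera call takes 0.05 s, during which the arm holds its last target. There are 200 camera calls.

## Working session

There is one attempt and no reset: what is moved stays moved. The work goes in short steps, Python scripts to look and compute and a shell command to move; the robot and the scene stay as the last step left them, time stands still between calls to the robot, and variables do not carry over. Pictures are saved under pics/ and viewed, at most 10 in all, crops included, and the job is handed in when it is done.

```bash
ls; mkdir -p pics; cat > h.py <<'E'
import numpy as np, cv2
from plant import ctrl
def px2w(c,u,v,z=None,T=None):
    K=c["K"];k=c["k1"];T=c["cam_to_world"] if T is None else T
    d=np.array([(u-K[0,2])/K[0,0],(v-K[1,2])/K[1,1]]);s=d.copy()
    for _ in range(20): s=d/(1+k*(s@s))
    ray=T[:3,:3]@np.array([s[0],s[1],1]);o=T[:3,3]
    if z is None:
        D=c["z_map"][int(v),int(u)]; return o+ray*D
    return o+ray*(z-o[2])/ray[2]
E
python3 - <<'E'
from h import *
s=ctrl.read_state();print(s)
for n in("top","scene"):
    c=ctrl.camera(n);cv2.imwrite(f"pics/{n}0.png",c["img"][:,:,::-1]);np.savez(f"{n}0.npz",**c)
    print(c["K"],c["k1"],c["cam_to_world"])
E
```

```text
pics
{'clock': 0.0, 'joints': array([-1.33469959e+00,  9.18432068e-02,  1.23190911e+00,  2.33331769e-05,
        1.81979550e+00, -5.67238609e-02]), 'joint_vel': array([ 0.00107282,  0.00090793,  0.00026706, -0.00014139,  0.00012068,
       -0.00025999]), 'tau': array([-1.01207934e-04, -4.58728266e+01, -4.18023062e+01, -1.82523527e-04,
        1.14901774e-02, -2.67760538e-05]), 'tool_pos': array([ 0.17314823, -0.57431953,  0.30274699]), 'orientation': array([-9.74666111e-04,  9.89300254e-01,  1.45890548e-01, -7.62942365e-05]), 'contact_force': array([ 0.48362295, -0.18304779,  0.22594682]), 'ft_torque': array([ 0.01867643, -0.0531834 , -0.02002538]), 'gripper_force': 0.0, 'width': 0.08594066733031266}
[[475.36381387   0.         321.9811583 ]
 [  0.         475.36381387 238.47796514]
 [  0.           0.           1.        ]] -0.07415090428037302 [[-0.00122423 -0.9959137   0.09030177  0.50494713]
 [-0.99983257  0.00286772  0.01807249 -0.05565885]
 [-0.0182576  -0.09026453 -0.99575046  0.90502451]
 [ 0.          0.          0.          1.        ]]
[[512.54850984   0.         325.54111377]
 [  0.         512.54850984 246.68128833]
 [  0.           0.           1.        ]] -0.02569247833747024 [[ 0.50246564  0.6766058  -0.5382684   1.02984719]
 [ 0.8645128  -0.38447756  0.32371998 -0.34567238]
 [ 0.0120787  -0.62799809 -0.77812114  0.82756072]
 [ 0.          0.          0.          1.        ]]
```

View pics/top0.png

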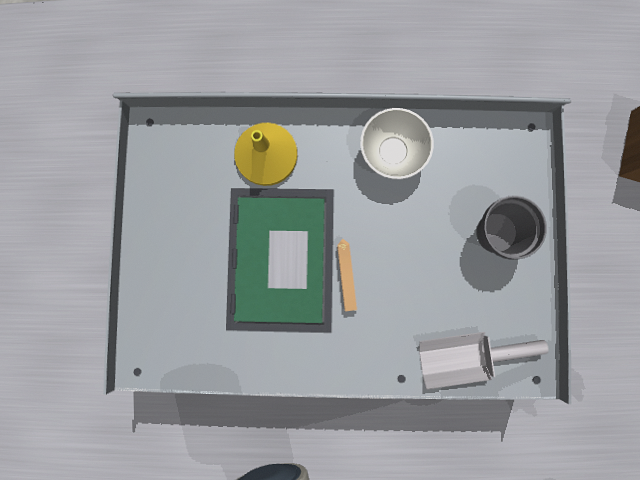

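View pics/scene0.png

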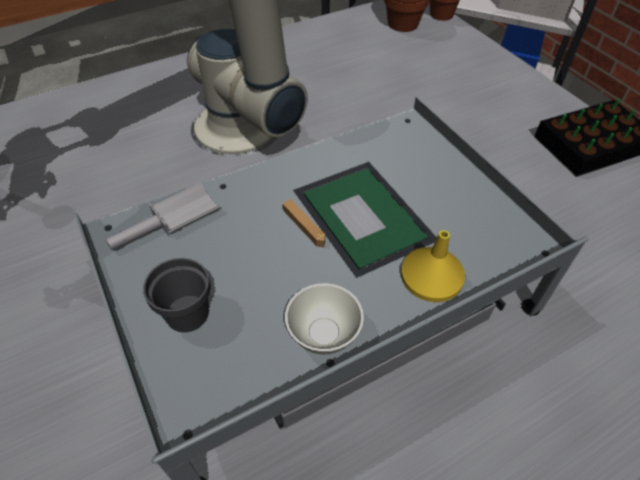

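```bash
python3 -m jog --help 2>&1 | head -20; python3 - <<'E'
from h import *
c=dict(np.load("top0.npz"));im=c["img"];hsv=cv2.cvtColor(im,cv2.COLOR_RGB2HSV)
Z=0.165
def mask(lo,hi,roi):
    m=cv2.inRange(hsv,lo,hi);o=np.zeros_like(m);a,b,d,e=roi;o[b:e,a:d]=m[b:e,a:d];return o
g=mask((40,80,40),(90,255,255),(200,170,350,350))
cn=max(cv2.findContours(g,0,2)[0],key=cv2.contourArea)
P=np.array([px2w(c,*p[0],z=Z)[:2] for p in cn],np.float32)
r=cv2.minAreaRect(P*1000);print("flap",r,cv2.boxPoints(r))
s=mask((8,70,110),(25,255,255),(330,225,370,325))
cn=max(cv2.findContours(s,0,2)[0],key=cv2.contourArea)
P=np.array([px2w(c,*p[0],z=Z+.016)[:2] for p in cn],np.float32)
r=cv2.minAreaRect(P*1000);print("stake",r,cv2.boxPoints(r))
for uv in[(348,280),(380,280),(290,210),(290,260),(265,180),(395,175),(205,260),(117,96),(567,100),(562,398),(112,392)]:print(uv,px2w(c,*uv).round(4))
E
```

```text
invalid input: not JSON, or not a number
flap ((539.9526977539062, 25.03994369506836), (136.3073272705078, 193.86476135253906), 89.06639862060547) [[441.9227   -41.525284]
 [635.7617   -44.68406 ]
 [637.98267   91.60517 ]
 [444.14368   94.76395 ]]
stake ((515.735107421875, -79.23657989501953), (108.6556167602539, 18.009477615356445), 6.372269630432129) [[460.74356  -76.31721 ]
 [462.74234  -94.215416]
 [570.7267   -82.15595 ]
 [568.7279   -64.257744]]
(348, 280) [ 0.5072 -0.0818  0.1842]
(380, 280) [ 0.5072 -0.1322  0.1645]
(290, 210) [0.6172 0.0081 0.1654]
(290, 260) [0.5384 0.0076 0.1662]
(265, 180) [0.6616 0.0456 0.1832]
(395, 175) [ 0.664  -0.1527  0.2028]
(205, 260) [0.5386 0.1414 0.1661]
(117, 96) [0.7904 0.2744 0.2127]
(567, 100) [ 0.7795 -0.4184  0.2128]
(562, 398) [ 0.3262 -0.4074  0.177 ]
(112, 392) [0.2929 0.3633 0.0004]
```

```bash
R='{"x":2.97,"y":-2.46}'; python3 -m jog '[{"x":2.97,"y":-2.46},{"x":2.97,"y":-2.46},{"x":2.97,"y":-2.46},{"x":2.97,"y":-2.46},{"x":2.97,"y":-2.46}]' 255 20
python3 -m jog '[{"x":2.97,"y":-2.46},{"x":2.97,"y":-2.46},{"x":2.97,"y":-2.46},{"x":2.97,"y":-2.46},{"x":2.97,"y":-2.46}]'
python3 -m jog '[{"x":2.97,"y":-2.46},{"x":2.97,"y":-2.46},{"x":2.97,"y":-2.46},{"x":2.97,"y":-2.46},{"x":0,"y":0}]'
python3 -m jog '[{"spin":6},{"spin":6},{"spin":5.7},{"z":2},{"x":0}]'
python3 -c "
from h import *
s=ctrl.read_state();print(s['joints'],s['tool_pos'],s['orientation'],s['contact_force'])
c=ctrl.camera('wrist');cv2.imwrite('pics/w1.png',c['img'][:,:,::-1]);print(c['T_tool_cam'])
np.savez('w1.npz',**c)"
```

```text
[-1.33468954e+00  9.17935916e-02  1.23177750e+00  2.28958195e-05
  1.81977763e+00 -5.66651086e-02] [ 0.17316027 -0.5743443   0.30285102] [-8.75497772e-04  9.89303905e-01  1.45866421e-01 -6.76196593e-05] [-0.70703236  0.23243794  0.15495031]
[[ 7.16916243e-04 -9.65192961e-01 -2.61537825e-01  6.69472582e-02]
 [ 9.99999731e-01  7.32162663e-04  3.91446323e-05  9.90284785e-05]
 [ 1.53706107e-04 -2.61537783e-01  9.65193226e-01 -6.93631322e-02]
 [ 0.00000000e+00  0.00000000e+00  0.00000000e+00  1.00000000e+00]]schema error: expected keys x, y, z, spin
schema error: expected keys x, y, z, spin
schema error: expected keys x, y, z, spin
schema error: expected keys x, y, z, spin
```

View pics/w1.png

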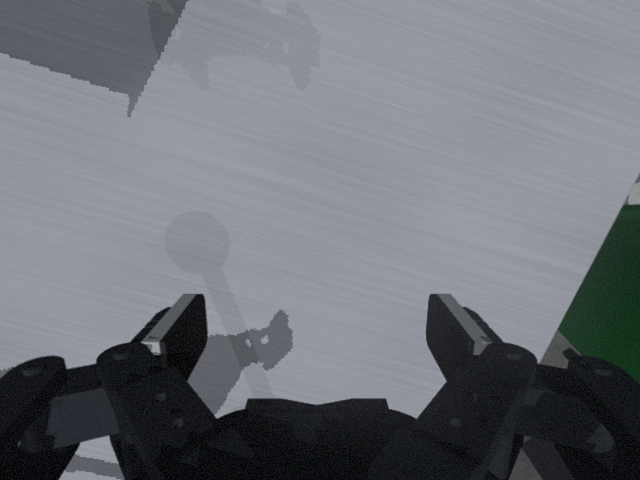

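The wrist picture shows the open fingertips at about (205,300) and (428,300) over bare worktop. The arm has not moved because each row needs all four keys.

```bash
python3 -m jog '[{"x":2.97,"y":-2.46,"z":0,"spin":0},{"x":2.97,"y":-2.46,"z":0,"spin":0},{"x":2.97,"y":-2.46,"z":0,"spin":0},{"x":2.97,"y":-2.46,"z":0,"spin":0},{"x":2.97,"y":-2.46,"z":0,"spin":0}]' 255 20
python3 -m jog '[{"x":2.97,"y":-2.46,"z":0,"spin":0},{"x":2.97,"y":-2.46,"z":0,"spin":0},{"x":2.97,"y":-2.46,"z":0,"spin":0},{"x":2.97,"y":-2.46,"z":0,"spin":0},{"x":2.97,"y":-2.46,"z":0,"spin":0}]'
python3 -m jog '[{"x":2.97,"y":-2.46,"z":0,"spin":0},{"x":2.97,"y":-2.46,"z":0,"spin":0},{"x":2.97,"y":-2.46,"z":0,"spin":0},{"x":2.97,"y":-2.46,"z":0,"spin":0},{"x":0,"y":0,"z":0,"spin":6}]'
python3 -m jog '[{"x":0,"y":0,"z":0,"spin":6},{"x":0,"y":0,"z":0,"spin":5.7},{"x":0,"y":0,"z":0,"spin":0}]'
python3 - <<'E'
from h import *
s=ctrl.read_state();print(s['clock'],s['joints'],s['tool_pos'],s['orientation'],s['contact_force'],s['width'])
for f in('w1',None):
    c=dict(np.load('w1.npz')) if f else ctrl.camera('wrist')
    T=c['T_tool_cam']
    us,vs=np.meshgrid(np.arange(0,640,2),np.arange(200,480,2))
    P=np.array([px2w(c,u,v,T=T) for u,v in zip(us.ravel(),vs.ravel()) if .02<c['z_map'][v,u]<.22])
    P=P[(P[:,2]>.03)&(P[:,2]<.12)]
    print(len(P),P[:,2].max())
    z=P[:,2].max();Q=P[P[:,2]>z-.008];print("tip region min/max",Q.min(0),Q.max(0))
    for sg in(-1,1):
        q=Q[Q[:,1]*sg>0]
        if len(q):print(sg,q.min(0),q.max(0))
E
```

```text
clock: 0.57
tool_pos: [0.2804, -0.4122, 0.3034]
orientation: [-0.0, 0.989, 0.146, -0.0]
contact_force: [1.8, -0.7, 0.3]
width: 0.0258
gripper_force: 0.0
clock: 0.98
tool_pos: [0.387, -0.2514, 0.3037]
orientation: [0.0, 0.989, 0.146, 0.0]
contact_force: [0.3, -1.2, -0.3]
width: 0.0001
gripper_force: 0.0
clock: 1.4
tool_pos: [0.4742, -0.1194, 0.3032]
orientation: [-0.002, 0.995, 0.098, 0.0]
contact_force: [0.3, 0.7, 0.1]
width: -0.0002
gripper_force: 0.0
clock: 1.65
tool_pos: [0.472, -0.1243, 0.3035]
orientation: [-0.0, 1.0, -0.009, -0.0]
contact_force: [0.7, -0.5, 0.5]
width: 0.0
gripper_force: 0.0
1.65 [-3.27156802e-01 -2.09710772e-01  1.52046414e+00 -2.86652531e-05
  1.83158097e+00  1.26228567e+00] [ 0.47197196 -0.12426771  0.3034974 ] [-1.02735858e-04  9.99956437e-01 -9.32662625e-03 -3.56596092e-04] [ 0.67053235 -0.4805667   0.52970182] 1.7247190882529075e-05
1425 0.0606978662187356
tip region min/max [-0.00978047 -0.04904886  0.05271279] [0.01227357 0.05388789 0.06069787]
-1 [-0.00947943 -0.04904886  0.05280462] [ 0.01196684 -0.04212006  0.06044444]
1 [-0.00978047  0.04237023  0.05271279] [0.01227357 0.05388789 0.06069787]
1405 0.11999473414276413
tip region min/max [-0.09364178 -0.05277464  0.11200894] [0.03613423 0.18782674 0.11999473]
-1 [-0.00829683 -0.05277464  0.11922037] [ 0.03613423 -0.03177189  0.1199933 ]
1 [-0.09364178  0.08691255  0.11200894] [-0.04100221  0.18782674  0.11999473]
```

```bash
python3 -m jog '[{"x":0.4,"y":0,"z":2,"spin":0},{"x":0,"y":0,"z":2,"spin":0},{"x":0,"y":0,"z":1,"spin":0},{"x":0,"y":0,"z":1,"spin":0},{"x":0,"y":0,"z":0,"spin":0}]'
python3 -m jog '[{"x":0,"y":-1.5,"z":0,"spin":0},{"x":0,"y":-1.2,"z":0,"spin":0},{"x":0,"y":-1.2,"z":0,"spin":0},{"x":0,"y":-1.2,"z":0,"spin":0},{"x":0,"y":0,"z":0,"spin":0}]'
cat > st.py <<'E'
from h import *
import sys
E0=np.array([.5388,-.0465]);ex=np.array([.99987,-.0163]);ey=np.array([.0163,.99987])
def ch(p):d=np.asarray(p)[:2]-E0;return np.array([d@ex,d@ey])*1000
if __name__=="__main__":
    s=ctrl.read_state();print("tcp",ch(s['tool_pos']).round(1),s['tool_pos'].round(4),s['clock'],s['contact_force'].round(1))
    c=ctrl.camera("top");im=c["img"];hsv=cv2.cvtColor(im,cv2.COLOR_RGB2HSV)
    m=cv2.inRange(hsv,(8,70,90),(25,255,255));m[:190]=0;m[345:]=0;m[:,:235]=0;m[:,420:]=0
    cs=cv2.findContours(m,0,2)[0]
    for cn in cs:
        if cv2.contourArea(cn)<40:continue
        P=np.array([ch(px2w(c,*p[0],z=.181)) for p in cn],np.float32)
        r=cv2.minAreaRect(P);print("stake",[np.round(q,1) for q in r],cv2.boxPoints(r).round(0).tolist())
    if len(sys.argv)>1:cv2.imwrite(f"pics/{sys.argv[1]}.png",cv2.resize(im[160:360,180:440,::-1],None,fx=2.5,fy=2.5))
E
python3 st.py t1
```

```text
clock: 2.12
tool_pos: [0.4752, -0.1248, 0.2416]
orientation: [-0.001, 1.0, -0.008, -0.002]
contact_force: [0.2, -1.2, -0.8]
width: 0.0001
gripper_force: 0.0
clock: 2.53
tool_pos: [0.4769, -0.0717, 0.2446]
orientation: [-0.0, 1.0, -0.007, 0.001]
contact_force: [-0.3, 0.1, -0.0]
width: -0.0004
gripper_force: 0.0
tcp [-61.5 -26.2] [ 0.4769 -0.0717  0.2446] 2.5333 [-0.3  0.1 -0. ]
stake [array([ 14.5, -27.1]), array([17.8, 33.4]), np.float64(72.2)] [[-4.0, -30.0], [28.0, -41.0], [33.0, -24.0], [1.0, -13.0]]
```

View pics/t1.png

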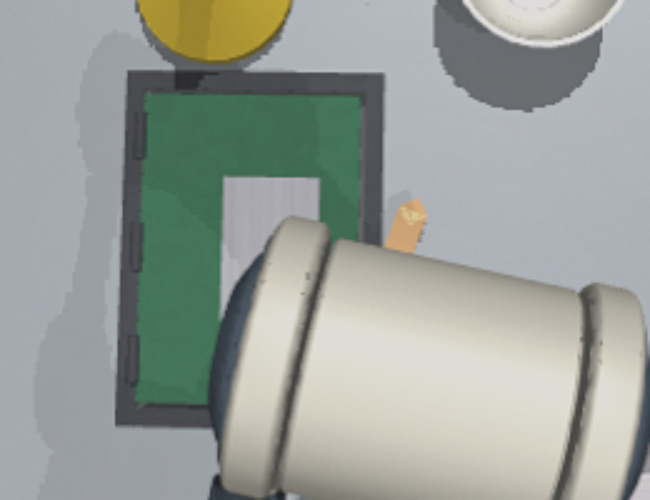

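The top picture shows the stake turned about 18° the wanted way. Its pointed end is at about (412,210), and the arm hides the rest. Next I draw the pointed end towards −y from the other side.

```bash
python3 -m jog '[{"x":0,"y":0.8,"z":0,"spin":0},{"x":0,"y":0,"z":-4,"spin":0},{"x":4,"y":-1,"z":0,"spin":0},{"x":4,"y":-1.4,"z":0,"spin":0},{"x":0,"y":-1.8,"z":0,"spin":0}]'
python3 -m jog '[{"x":0,"y":0,"z":0,"spin":0},{"x":0,"y":0,"z":1.5,"spin":0},{"x":0,"y":0,"z":1.5,"spin":0},{"x":0,"y":0,"z":1,"spin":0},{"x":0,"y":0,"z":0,"spin":0}]'
python3 - <<'E'
from st import *
s=ctrl.read_state();print(ch(s['tool_pos']),s['tool_pos'],s['contact_force'])
c=ctrl.camera("scene");cv2.imwrite("pics/s2.png",c["img"][:,:,::-1])
E
```

```text
clock: 3.0
tool_pos: [0.5613, -0.0429, 0.279]
orientation: [-0.0, 1.0, -0.009, -0.002]
contact_force: [0.0, -0.6, -3.3]
width: -0.0002
gripper_force: 0.0
clock: 3.42
tool_pos: [0.5554, -0.0423, 0.2414]
orientation: [0.0, 1.0, -0.009, -0.002]
contact_force: [-0.8, 0.5, -0.8]
width: 0.0004
gripper_force: 0.0
[16.56361131  4.46116567] [ 0.55543408 -0.04230943  0.24143117] [-0.78017002  0.51211022 -0.83456233]
```

View pics/s2.png

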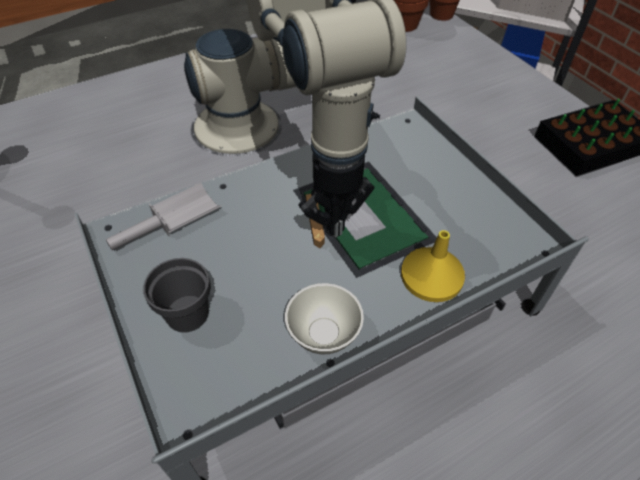

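The scene picture shows the fingers at (338,230) on the flap side of the stake's pointed end (318,240), as planned.

```bash
python3 -m jog '[{"x":0,"y":1.2,"z":-0.15,"spin":0},{"x":0,"y":1.2,"z":0,"spin":0},{"x":0,"y":1.1,"z":0,"spin":0},{"x":-0.1,"y":1.0,"z":0,"spin":0},{"x":-0.5,"y":0.8,"z":0,"spin":0}]'
python3 -m jog '[{"x":-0.6,"y":0.8,"z":0,"spin":0},{"x":-0.8,"y":0.7,"z":0,"spin":0},{"x":0,"y":0,"z":0,"spin":0},{"x":1.5,"y":0,"z":0,"spin":0},{"x":0,"y":0,"z":-5,"spin":0}]'
python3 -m jog '[{"x":4,"y":0,"z":0,"spin":0},{"x":0,"y":4,"z":0,"spin":0},{"x":0,"y":4,"z":0,"spin":0},{"x":0,"y":4,"z":0,"spin":0},{"x":0,"y":0,"z":0,"spin":0}]'
python3 st.py t3
```

```text
clock: 3.88
tool_pos: [0.5498, -0.096, 0.2458]
orientation: [0.0, 1.0, -0.009, 0.0]
contact_force: [0.8, 0.9, -0.2]
width: 0.0001
gripper_force: 0.1
clock: 4.3
tool_pos: [0.5493, -0.1088, 0.2778]
orientation: [-0.002, 1.0, -0.008, -0.007]
contact_force: [0.7, -0.7, -0.8]
width: 0.0003
gripper_force: 0.0
clock: 4.72
tool_pos: [0.5875, -0.2359, 0.2858]
orientation: [0.001, 1.0, -0.011, -0.001]
contact_force: [0.0, 0.9, -0.1]
width: 0.0
gripper_force: 0.0
tcp [  51.8 -188.5] [ 0.5875 -0.2359  0.2858] 4.7167 [ 0.   0.9 -0.1]
stake [array([-37.9, -46.1]), array([ 18.1, 109.2]), np.float64(26.2)] [[-70.0, -1.0], [-22.0, -99.0], [-6.0, -91.0], [-54.0, 7.0]]
```

View pics/t3.png

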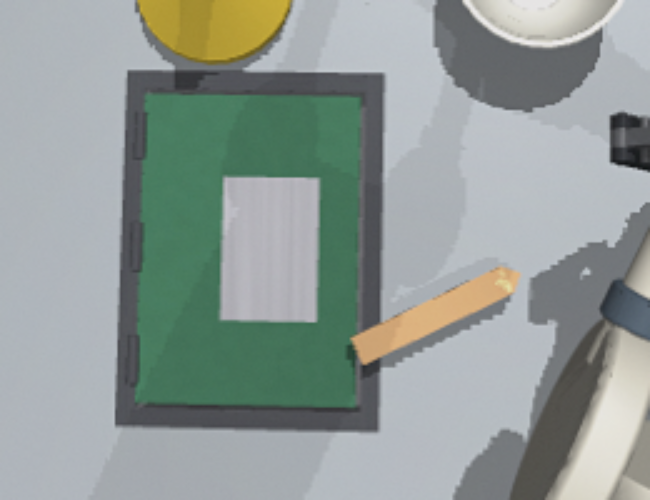

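The top picture shows the stake at 64° to the edge, with its blunt end at the rim (360,350) and its point at (515,275). I'll turn it the last 26° by pushing the pointed end towards −x.

```bash
python3 -m jog '[{"x":0,"y":-3.5,"z":0,"spin":0},{"x":-1.6,"y":-3.5,"z":0,"spin":0},{"x":-1.6,"y":-3.6,"z":0,"spin":0},{"x":0,"y":0,"z":2.2,"spin":0},{"x":0,"y":0,"z":2.0,"spin":0}]'
python3 -m jog '[{"x":0,"y":0,"z":0,"spin":0},{"x":-1.2,"y":0,"z":0,"spin":0},{"x":-1.2,"y":0,"z":0,"spin":0},{"x":-1.2,"y":0,"z":0,"spin":0},{"x":-1.2,"y":0,"z":0,"spin":0}]'
python3 -m jog '[{"x":0,"y":0,"z":0,"spin":0},{"x":1.0,"y":0,"z":0,"spin":0},{"x":0,"y":3.0,"z":0,"spin":0},{"x":0,"y":3.8,"z":0,"spin":0},{"x":0,"y":0,"z":0,"spin":0}]'
python3 st.py
```

```text
clock: 5.18
tool_pos: [0.5582, -0.1202, 0.2471]
orientation: [0.0, 1.0, -0.006, 0.002]
contact_force: [0.0, -0.8, 0.4]
width: 0.0001
gripper_force: 0.0
clock: 5.6
tool_pos: [0.5098, -0.1221, 0.2461]
orientation: [-0.0, 1.0, -0.008, 0.0]
contact_force: [0.2, -0.3, 0.9]
width: 0.0001
gripper_force: 0.1
clock: 6.02
tool_pos: [0.5191, -0.1952, 0.2454]
orientation: [0.001, 1.0, -0.01, -0.0]
contact_force: [0.1, 0.7, 0.3]
width: -0.0001
gripper_force: 0.0
tcp [ -17.2 -149. ] [ 0.5191 -0.1952  0.2454] 6.0167 [0.1 0.7 0.3]
stake [array([-54.7, -49. ]), array([ 18.6, 108.5]), np.float64(7.4)] [[-71.0, 4.0], [-57.0, -104.0], [-38.0, -102.0], [-52.0, 6.0]]
```

```bash
python3 -m jog '[{"x":0,"y":-3.2,"z":0,"spin":0},{"x":0,"y":-3.2,"z":0,"spin":0},{"x":-1.1,"y":0,"z":0,"spin":0},{"x":-1.15,"y":0,"z":0,"spin":0},{"x":0,"y":0,"z":0,"spin":0}]'
python3 -m jog '[{"x":1.5,"y":0,"z":0,"spin":0},{"x":0,"y":3.1,"z":0,"spin":0},{"x":0,"y":3.6,"z":0,"spin":0},{"x":0,"y":0,"z":0,"spin":0}]'
python3 st.py
```

```text
clock: 6.48
tool_pos: [0.4971, -0.1248, 0.246]
orientation: [-0.0, 1.0, -0.007, 0.0]
contact_force: [-0.3, 0.8, 0.1]
width: -0.0003
gripper_force: 0.0
clock: 6.82
tool_pos: [0.5118, -0.1975, 0.2449]
orientation: [0.001, 1.0, -0.01, -0.0]
contact_force: [0.5, -1.1, 0.7]
width: 0.0002
gripper_force: 0.0
tcp [ -24.5 -151.5] [ 0.5118 -0.1975  0.2449] 6.8167 [ 0.5 -1.1  0.7]
stake [array([-61. , -49.9]), array([ 18.1, 108.9]), np.float64(0.8)] [[-71.0, 4.0], [-69.0, -104.0], [-51.0, -104.0], [-53.0, 5.0]]
```

```bash
python3 -m jog '[{"x":-3.6,"y":0,"z":0,"spin":0},{"x":0,"y":-2,"z":0.1,"spin":0},{"x":0,"y":-1.5,"z":0,"spin":0},{"x":0,"y":-1.4,"z":0,"spin":0},{"x":0,"y":-1.2,"z":0,"spin":0}]'
python3 -m jog '[{"x":0,"y":1,"z":0,"spin":0},{"x":0,"y":4,"z":0,"spin":0},{"x":0,"y":4,"z":0,"spin":0},{"x":0,"y":0,"z":0,"spin":0}]'
python3 st.py
```

```text
clock: 7.28
tool_pos: [0.4768, -0.1303, 0.2444]
orientation: [-0.0, 1.0, -0.008, 0.0]
contact_force: [-0.1, -0.8, -0.3]
width: -0.0001
gripper_force: 0.1
clock: 7.62
tool_pos: [0.4747, -0.227, 0.2437]
orientation: [0.002, 1.0, -0.01, -0.0]
contact_force: [0.6, 0.6, 0.1]
width: 0.0003
gripper_force: 0.0
tcp [ -61.2 -181.6] [ 0.4747 -0.227   0.2437] 7.6167 [0.6 0.6 0.1]
stake [array([-61.5, -13.5]), array([ 18.1, 109. ]), np.float64(0.9)] [[-71.0, 41.0], [-70.0, -68.0], [-52.0, -68.0], [-53.0, 41.0]]
```

```bash
python3 -m jog '[{"x":0,"y":0,"z":-3,"spin":0},{"x":0,"y":-3.6,"z":0,"spin":0},{"x":0,"y":-3.6,"z":0,"spin":0},{"x":0,"y":-3.6,"z":0,"spin":0},{"x":0,"y":-3.6,"z":0,"spin":0}]' 0
python3 -m jog '[{"x":0,"y":-3.6,"z":0,"spin":0},{"x":0,"y":-3.6,"z":0,"spin":0},{"x":0,"y":-3.6,"z":0,"spin":0},{"x":0,"y":0,"z":0,"spin":0},{"x":0,"y":0,"z":0,"spin":0}]'
python3 - <<'E'
from st import *
s=ctrl.read_state();print(ch(s['tool_pos']),s['tool_pos'],s['orientation'],s['width'],s['contact_force'],s['clock'])
c=ctrl.camera('wrist');R=np.eye(4);from scipy.spatial.transform import Rotation as Ro
R[:3,:3]=Ro.from_quat(s['orientation'],scalar_first=True).as_matrix();R[:3,3]=s['tool_pos']
T=R@c['T_tool_cam'];np.savez('w4.npz',T=T,**c)
cv2.imwrite('pics/w4.png',c['img'][:,:,::-1])
E
```

```text
clock: 8.08
tool_pos: [0.4773, -0.0759, 0.2744]
orientation: [-0.0, 1.0, -0.008, 0.0]
contact_force: [-0.0, 0.0, 0.3]
width: 0.0604
gripper_force: 0.0
clock: 8.5
tool_pos: [0.479, 0.0324, 0.2743]
orientation: [-0.0, 1.0, -0.006, 0.0]
contact_force: [-0.4, -0.5, 0.0]
width: 0.0854
gripper_force: 0.0
[-61.10720115  77.86534239] [0.47897029 0.03235082 0.27426611] [-1.90140190e-04  9.99984014e-01 -5.64993122e-03  1.18744001e-04] 0.08537820990253815 [-3.96797944e-01 -4.61540261e-01  3.74589999e-04] 8.5
```

View pics/w4.png

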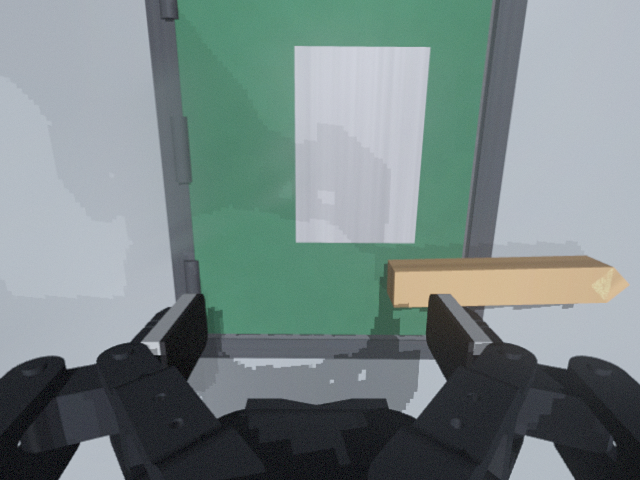

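The wrist picture shows the stake lying across the edge. Its blunt end is at (390,283) over the shut flap and its centre is still on the deck. The right finger stands above the overhang and the left finger is near the hinge.

```bash
cat > fl.py <<'E'
from st import *
from scipy.spatial.transform import Rotation as Ro
s=ctrl.read_state();print(s['clock'],"tcp",ch(s['tool_pos']).round(1),"tip",round((s['tool_pos'][2]-.0605-.165)*1000,1),s['contact_force'].round(1))
c=ctrl.camera('wrist');R=np.eye(4)
R[:3,:3]=Ro.from_quat(s['orientation'],scalar_first=True).as_matrix();R[:3,3]=s['tool_pos'];T=R@c['T_tool_cam']
hsv=cv2.cvtColor(c['img'],cv2.COLOR_RGB2HSV)
def pts(m):
    v,u=np.nonzero(m);k=slice(None,None,max(1,len(u)//800));P=[px2w(c,a,b,T=T) for a,b in zip(u[k],v[k]) if c['z_map'][b,a]>0]
    return np.array([[*ch(p),(p[2]-.165)*1000] for p in P])
P=pts(cv2.inRange(hsv,(60,80,30),(90,255,255)))
a=np.polyfit(P[:,1],P[:,2],1);print("flap angle",np.arctan(a[0]),"zero at y",-a[1]/a[0] if abs(a[0])>.02 else None)
P=pts(cv2.inRange(hsv,(8,90,60),(22,255,255)))
if len(P)>20: print("stake lo/hi",np.percentile(P,[3,97],axis=0).round(0).tolist(),np.polyfit(P[:,1],P[:,2],1).round(2),len(P))
import sys
if len(sys.argv)>1:cv2.imwrite(f'pics/{sys.argv[1]}.png',c['img'][:,:,::-1])
E
python3 -m jog '[{"x":0,"y":0.5,"z":1.5,"spin":0},{"x":0,"y":0,"z":1.0,"spin":0},{"x":0,"y":0,"z":0,"spin":0}]'
python3 fl.py
python3 -m jog '[{"x":0,"y":0,"z":0.6,"spin":0},{"x":0,"y":0,"z":0.5,"spin":0},{"x":0,"y":0,"z":0.5,"spin":0},{"x":0,"y":0,"z":0.4,"spin":0},{"x":0,"y":0,"z":0,"spin":0}]'
python3 fl.py
```

```text
clock: 8.8
tool_pos: [0.4784, 0.0239, 0.2462]
orientation: [0.0, 1.0, -0.009, -0.002]
contact_force: [-1.3, -0.3, -0.8]
width: 0.0851
gripper_force: 0.0
8.8 tcp [-61.5  69.4] tip 20.7 [-1.3 -0.3 -0.8]
flap angle -6.583325649126047e-05 zero at y None
stake lo/hi [[-70.0, 2.0, 1.0], [-52.0, 41.0, 18.0]] [0.22 8.15] 133
clock: 9.27
tool_pos: [0.4794, 0.0261, 0.2295]
orientation: [-0.001, 1.0, -0.007, 0.001]
contact_force: [0.4, 5.1, 3.9]
width: 0.0857
gripper_force: 3.1
9.2667 tcp [-60.6  71.6] tip 4.0 [0.4 5.1 3.9]
flap angle 0.18670738274205173 zero at y 144.12185398433462
stake lo/hi [[-70.0, 2.0, -8.0], [-52.0, 32.0, 48.0]] [-0.71 19.15] 58
```

```bash
python3 -m jog '[{"x":0,"y":0,"z":0.4,"spin":0},{"x":0,"y":0,"z":0.3,"spin":0},{"x":0,"y":0,"z":0.2,"spin":0},{"x":0,"y":0,"z":0,"spin":0},{"x":0,"y":0,"z":0,"spin":0}]'
python3 fl.py w5
```

```text
clock: 9.73
tool_pos: [0.4796, 0.0271, 0.2209]
orientation: [-0.002, 1.0, -0.007, 0.001]
contact_force: [0.3, 10.4, 2.6]
width: 0.085
gripper_force: 5.1
9.7333 tcp [-60.4  72.6] tip -4.6 [ 0.3 10.4  2.6]
flap angle 0.24314575134931668 zero at y 143.44128710721574
stake lo/hi [[-70.0, 2.0, -19.0], [-52.0, 30.0, 34.0]] [-1.79 32.25] 111
```

View pics/w5.png

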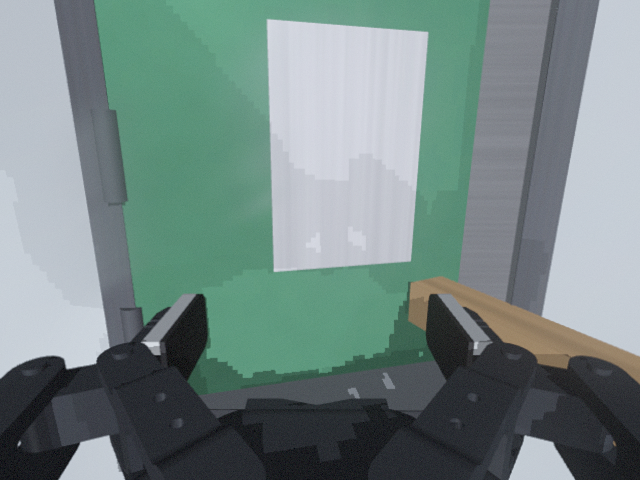

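The wrist picture shows the flap about 0.24 rad open, pressed mostly through the stake. The stake is wedged under the right finger at (420,290), and the left finger is hardly touching the flap. I'll back off, then open the flap with the finger alone while the stake lies flat, and tip the stake with the hand nearer the hinge.

```bash
python3 -m jog '[{"x":0,"y":0,"z":-0.6,"spin":0},{"x":0,"y":0,"z":-0.8,"spin":0},{"x":0,"y":0,"z":-1.0,"spin":0},{"x":0,"y":0,"z":-1.5,"spin":0},{"x":0,"y":0,"z":-1.1,"spin":0}]'
python3 -m jog '[{"x":2,"y":-0.4,"z":0,"spin":0},{"x":2.5,"y":-0.4,"z":0,"spin":0},{"x":0,"y":0,"z":0,"spin":0}]'
python3 fl.py w6
python3 - <<'E'
from st import *
import cv2
c=ctrl.camera("top");cv2.imwrite("pics/t6.png",cv2.resize(c["img"][160:360,180:440,::-1],None,fx=2.5,fy=2.5))
E
```

```text
clock: 10.2
tool_pos: [0.4793, 0.0246, 0.2719]
orientation: [0.0, 1.0, -0.008, 0.001]
contact_force: [0.0, 0.5, 0.6]
width: 0.0852
gripper_force: 0.0
clock: 10.45
tool_pos: [0.5268, 0.0322, 0.2697]
orientation: [-0.0, 1.0, -0.008, 0.0]
contact_force: [-1.0, 1.0, -0.6]
width: 0.0853
gripper_force: 0.0
10.45 tcp [-13.3  78.5] tip 44.2 [-1.   1.  -0.6]
flap angle 0.0006529233990621962 zero at y None
```

View pics/w6.png

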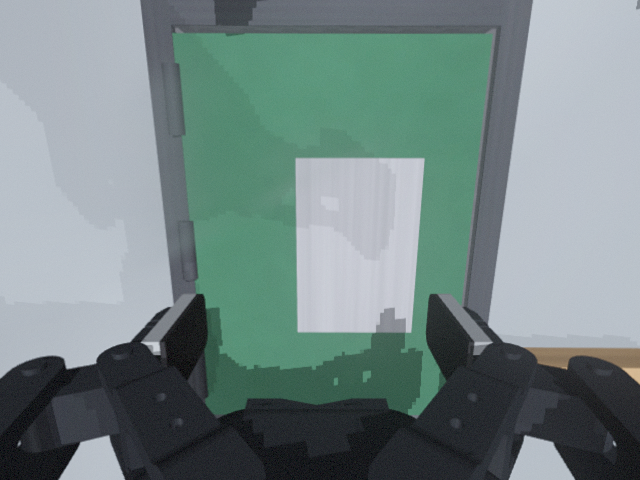

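The wrist picture shows the flap shut again and the stake lying flat on the deck at the lower right (590,358), clear of the fingers. Next I press the flap alone.

```bash
python3 -m jog '[{"x":0,"y":0,"z":2,"spin":0},{"x":0,"y":0,"z":1.6,"spin":0},{"x":0,"y":0,"z":1.0,"spin":0},{"x":0,"y":0,"z":0.5,"spin":0},{"x":0,"y":0,"z":0,"spin":0}]'
python3 fl.py
python3 -m jog '[{"x":0,"y":0,"z":0.2,"spin":0},{"x":0,"y":0,"z":0.2,"spin":0},{"x":0,"y":0,"z":0,"spin":0}]'
python3 fl.py
python3 -c "
from h import *
c=ctrl.camera('scene');cv2.imwrite('pics/s7.png',cv2.resize(c['img'][130:290,230:470,::-1],None,fx=3,fy=3))"
```

```text
clock: 10.97
tool_pos: [0.5234, 0.0322, 0.2209]
orientation: [-0.0, 1.0, -0.008, 0.0]
contact_force: [-5.9, -1.2, 12.2]
width: 0.0851
gripper_force: 6.5
10.9667 tcp [-16.6  78.5] tip -4.6 [-5.9 -1.2 12.2]
flap angle 0.22629760049880152 zero at y 142.19288343970354
stake lo/hi [[-68.0, -13.0, 15.0], [-27.0, 25.0, 56.0]] [ 1.31 24.35] 48
clock: 11.27
tool_pos: [0.5234, 0.0326, 0.2193]
orientation: [-0.001, 1.0, -0.008, 0.001]
contact_force: [-9.3, -0.8, 16.5]
width: 0.0852
gripper_force: 7.8
11.2667 tcp [-16.6  78.8] tip -6.2 [-9.3 -0.8 16.5]
flap angle 0.33575419863688577 zero at y 142.17605665448755
stake lo/hi [[-70.0, -11.0, 15.0], [-27.0, 18.0, 53.0]] [ 1.2  16.53] 88
```

View pics/s7.png

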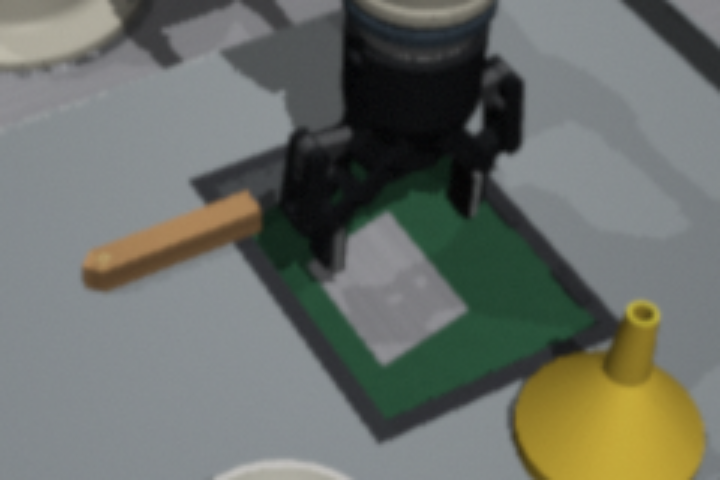

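The scene picture shows the finger holding the flap well open (hand at (330,260) and (470,200)) while the stake still lies flat on the deck, its end just past the collar at (255,215). That is step 1. The stake slipped back earlier, so I push it forward again from behind.

```bash
python3 -m jog '[{"x":0,"y":0,"z":-1.5,"spin":0},{"x":0,"y":0,"z":-2.5,"spin":0},{"x":0,"y":0,"z":-2.5,"spin":0},{"x":-0.6,"y":3.7,"z":0,"spin":0},{"x":-0.6,"y":3.7,"z":0,"spin":0}]'
python3 -m jog '[{"x":-0.8,"y":3.7,"z":0,"spin":0},{"x":-0.8,"y":3.7,"z":0,"spin":0},{"x":-0.8,"y":3.7,"z":0,"spin":0},{"x":-0.8,"y":3.7,"z":0,"spin":0},{"x":0,"y":3.9,"z":0,"spin":0}]' 255
python3 -m jog '[{"x":0,"y":0,"z":1,"spin":0},{"x":0,"y":0,"z":0,"spin":0}]'
python3 st.py
```

```text
clock: 11.78
tool_pos: [0.511, -0.0412, 0.2832]
orientation: [0.0, 1.0, -0.006, 0.002]
contact_force: [1.0, -0.9, -0.0]
width: 0.0855
gripper_force: 0.0
clock: 12.2
tool_pos: [0.4742, -0.2295, 0.2814]
orientation: [0.0, 1.0, -0.008, 0.001]
contact_force: [0.2, 0.7, 1.3]
width: 0.0256
gripper_force: 0.0
clock: 12.37
tool_pos: [0.4748, -0.2295, 0.2686]
orientation: [-0.001, 1.0, -0.01, -0.001]
contact_force: [-0.3, 0.7, -0.4]
width: 0.0009
gripper_force: 0.0
tcp [ -61.1 -184. ] [ 0.4748 -0.2295  0.2686] 12.3667 [-0.3  0.7 -0.4]
stake [array([-62.5, -47.6]), array([ 18.1, 107.4]), np.float64(0.8)] [[-72.0, 6.0], [-71.0, -101.0], [-53.0, -101.0], [-54.0, 6.0]]
```

```bash
python3 -m jog '[{"x":-0.1,"y":0,"z":1.3,"spin":0},{"x":0,"y":-3,"z":1.2,"spin":0},{"x":0,"y":-2.5,"z":0,"spin":0},{"x":0,"y":0,"z":0,"spin":0}]'
python3 -m jog '[{"x":0,"y":-1,"z":0,"spin":0},{"x":0,"y":-1,"z":0,"spin":0},{"x":0,"y":-1,"z":0,"spin":0},{"x":0,"y":-0.9,"z":0,"spin":0},{"x":0,"y":0,"z":0,"spin":0}]'
python3 st.py
```

```text
clock: 12.75
tool_pos: [0.4758, -0.1682, 0.2449]
orientation: [-0.001, 1.0, -0.006, -0.0]
contact_force: [0.3, 0.9, 0.2]
width: 0.0002
gripper_force: 0.0
clock: 13.17
tool_pos: [0.4767, -0.1324, 0.2455]
orientation: [-0.0, 1.0, -0.007, 0.0]
contact_force: [0.2, 0.1, -0.4]
width: -0.0002
gripper_force: 0.0
tcp [-60.7 -86.9] [ 0.4767 -0.1324  0.2455] 13.1667 [ 0.2  0.1 -0.4]
stake [array([-63.3,   5.3]), array([18.1, 62.1]), np.float64(0.9)] [[-73.0, 36.0], [-72.0, -26.0], [-54.0, -26.0], [-55.0, 37.0]]
```

```bash
python3 -m jog '[{"x":0,"y":-0.6,"z":0,"spin":0},{"x":0,"y":-0.5,"z":0,"spin":0},{"x":0,"y":0,"z":0,"spin":0}]'
python3 -m jog '[{"x":0,"y":1,"z":0,"spin":0},{"x":0,"y":4,"z":0,"spin":0},{"x":0,"y":4,"z":0,"spin":0},{"x":0,"y":0,"z":-3.5,"spin":0},{"x":0,"y":0,"z":0,"spin":0}]' 
python3 st.py
```

```text
clock: 13.47
tool_pos: [0.4768, -0.1225, 0.245]
orientation: [-0.0, 1.0, -0.008, -0.0]
contact_force: [-0.0, -0.2, 0.8]
width: -0.0
gripper_force: 0.0
clock: 13.88
tool_pos: [0.4754, -0.2163, 0.285]
orientation: [0.002, 1.0, -0.01, 0.003]
contact_force: [-0.2, 0.2, 2.0]
width: -0.0001
gripper_force: 0.0
tcp [ -60.6 -170.8] [ 0.4754 -0.2163  0.285 ] 13.8833 [-0.2  0.2  2. ]
stake [array([-63.1,  -8.2]), array([ 18.1, 107.5]), np.float64(0.9)] [[-73.0, 45.0], [-71.0, -62.0], [-53.0, -62.0], [-55.0, 46.0]]
```

```bash
python3 -m jog '[{"x":0,"y":-3.6,"z":0,"spin":0},{"x":0.2,"y":-3.6,"z":0,"spin":0},{"x":0.2,"y":-3.6,"z":0,"spin":0},{"x":0.2,"y":-3.6,"z":0,"spin":0},{"x":0.2,"y":-3.6,"z":0,"spin":0}]' 0
python3 -m jog '[{"x":0.2,"y":-3.6,"z":0,"spin":0},{"x":0,"y":-3.4,"z":0,"spin":0},{"x":0,"y":0,"z":0,"spin":7},{"x":0,"y":0,"z":0,"spin":7},{"x":0,"y":0,"z":0,"spin":0}]'
python3 -m jog '[{"x":0,"y":0,"z":1.5,"spin":0},{"x":0,"y":0,"z":0,"spin":0}]'
python3 fl.py
```

```text
clock: 14.35
tool_pos: [0.4859, -0.0317, 0.2796]
orientation: [-0.0, 1.0, -0.008, 0.0]
contact_force: [0.4, 0.1, 0.5]
width: 0.0604
gripper_force: 0.0
clock: 14.77
tool_pos: [0.4892, 0.0376, 0.2795]
orientation: [0.0, 0.991, -0.131, -0.0]
contact_force: [-0.3, 0.5, 0.8]
width: 0.0855
gripper_force: 0.0
clock: 14.93
tool_pos: [0.4888, 0.0366, 0.2624]
orientation: [0.0, 0.992, -0.128, -0.002]
contact_force: [-0.4, -0.4, -0.1]
width: 0.0853
gripper_force: 0.0
14.9333 tcp [-51.4  82.2] tip 36.9 [-0.4 -0.4 -0.1]
flap angle 0.00010033671212688686 zero at y None
stake lo/hi [[-70.0, -7.0, 1.0], [-53.0, 46.0, 24.0]] [0.26 6.99] 92
```

```bash
python3 -m jog '[{"x":0,"y":0.3,"z":1.4,"spin":0},{"x":0,"y":0,"z":0.7,"spin":0},{"x":0,"y":0,"z":0.6,"spin":0},{"x":0,"y":0,"z":0.6,"spin":0},{"x":0,"y":0,"z":0.5,"spin":0}]'
python3 -m jog '[{"x":0,"y":0,"z":0.2,"spin":0},{"x":0,"y":0,"z":0.2,"spin":0},{"x":0,"y":0,"z":0,"spin":0}]'
python3 fl.py
```

```text
clock: 15.4
tool_pos: [0.4888, 0.0341, 0.2274]
orientation: [-0.0, 0.992, -0.13, 0.001]
contact_force: [-0.8, 3.0, 3.6]
width: 0.0855
gripper_force: 1.9
clock: 15.65
tool_pos: [0.4885, 0.0339, 0.2228]
orientation: [0.0, 0.992, -0.13, -0.0]
contact_force: [-0.2, 0.5, 1.4]
width: 0.0852
gripper_force: 1.3
15.65 tcp [-51.6  79.6] tip -2.7 [-0.2  0.5  1.4]
flap angle 0.22905131608511067 zero at y 142.08753760697172
stake lo/hi [[-69.0, -3.0, -13.0], [-53.0, 40.0, 22.0]] [-0.58 10.93] 240
```

Forces are small this time, and the stake is tipping with the flap at 0.23 rad. I continue down.

```bash
python3 -m jog '[{"x":0,"y":0,"z":0.3,"spin":0},{"x":0,"y":0,"z":0.3,"spin":0},{"x":0,"y":0,"z":0,"spin":0}]'
python3 fl.py
python3 -m jog '[{"x":0,"y":0,"z":0.2,"spin":0},{"x":0,"y":0,"z":0.2,"spin":0},{"x":0,"y":0,"z":0,"spin":0}]'
python3 fl.py
```

```text
clock: 15.95
tool_pos: [0.4889, 0.0341, 0.2194]
orientation: [-0.001, 0.992, -0.13, 0.002]
contact_force: [-2.7, 0.1, 14.4]
width: 0.0854
gripper_force: 6.7
15.95 tcp [-51.2  79.8] tip -6.1 [-2.7  0.1 14.4]
flap angle 0.3309795217189852 zero at y 142.00980067802215
stake lo/hi [[-65.0, -5.0, -17.0], [-54.0, 38.0, 33.0]] [-0.92 16.24] 174
clock: 16.25
tool_pos: [0.4892, 0.0344, 0.2172]
orientation: [-0.001, 0.992, -0.129, 0.003]
contact_force: [-5.7, 2.3, 19.9]
width: 0.0856
gripper_force: 8.2
16.25 tcp [-51.   80.1] tip -8.3 [-5.7  2.3 19.9]
flap angle 0.4763871650506021 zero at y 142.1529005317134
stake lo/hi [[-72.0, 6.0, -23.0], [-54.0, 41.0, 36.0]] [-1.09 23.09] 110
```

```bash
python3 -m jog '[{"x":0,"y":0,"z":0.2,"spin":0},{"x":0,"y":0,"z":0.2,"spin":0},{"x":0,"y":0,"z":0,"spin":0},{"x":0,"y":0,"z":0,"spin":0}]'
python3 fl.py; python3 - <<'E'
from st import *
c=ctrl.camera("scene");hsv=cv2.cvtColor(c['img'],cv2.COLOR_RGB2HSV);m=cv2.inRange(hsv,(8,90,90),(18,255,255));m[:150]=0;m[300:]=0;m[:,:200]=0;m[:,400:]=0
v,u=np.nonzero(m);P=np.array([[*ch(p),(p[2]-.165)*1000] for p in(px2w(c,a,b) for a,b in zip(u,v))]);print(len(P));len(P) and print(np.percentile(P,[3,50,97],axis=0).round(0))
E
```

```text
clock: 16.63
tool_pos: [0.4901, 0.0338, 0.2143]
orientation: [-0.001, 0.992, -0.13, 0.005]
contact_force: [-1.8, -0.4, 20.3]
width: 0.0857
gripper_force: 8.4
16.6333 tcp [-50.   79.5] tip -11.2 [-1.8 -0.4 20.3]
flap angle 0.6173495863517467 zero at y 141.71852992754134
stake lo/hi [[-69.0, 7.0, -24.0], [-54.0, 39.0, 21.0]] [-1.42 28.99] 46
244
[[-65. -12. -53.]
 [-56.   7.   2.]
 [-53.  54.  32.]]
```

```bash
python3 -m jog '[{"x":-0.1,"y":-0.35,"z":-0.1,"spin":0},{"x":0,"y":0,"z":0,"spin":0},{"x":0.3,"y":0,"z":0,"spin":0},{"x":-0.5,"y":0,"z":0,"spin":0},{"x":0.2,"y":0,"z":0,"spin":0}]'
cat > sc.py <<'E'
from st import *
c=ctrl.camera("scene");hsv=cv2.cvtColor(c['img'],cv2.COLOR_RGB2HSV);m=cv2.inRange(hsv,(8,90,90),(18,255,255));m[:150]=0;m[300:]=0;m[:,:200]=0;m[:,400:]=0
v,u=np.nonzero(m);P=np.array([[*ch(p),(p[2]-.165)*1000] for p in(px2w(c,a,b) for a,b in zip(u,v))]);print(len(P))
if len(P):
    for y in range(-60,60,12):
        q=P[abs(P[:,1]-y)<6]
        if len(q)>3:print(y,q[:,0].mean().round(),np.percentile(q[:,2],[10,50,90]).round())
E
python3 fl.py;python3 sc.py
```

```text
clock: 17.15
tool_pos: [0.4896, 0.0349, 0.2143]
orientation: [0.002, 0.991, -0.131, 0.004]
contact_force: [-8.5, -10.0, 17.8]
width: 0.0854
gripper_force: 10.3
17.15 tcp [-50.5  80.6] tip -11.2 [ -8.5 -10.   17.8]
flap angle 0.650713333178694 zero at y 141.58256424055506
266
-12 -61.0 [15. 20. 24.]
0 -58.0 [ 8. 22. 28.]
12 -55.0 [-15.  -5.  20.]
24 -55.0 [-32. -21.  -7.]
36 -55.0 [-46. -34. -20.]
48 -55.0 [-60. -47. -33.]
```

```bash
python3 -m jog '[{"x":0.05,"y":0.25,"z":0.1,"spin":0},{"x":0,"y":0,"z":0.2,"spin":0},{"x":0,"y":0,"z":0.2,"spin":0},{"x":0,"y":0,"z":0,"spin":0}]'
python3 fl.py;python3 sc.py
```

```text
clock: 17.58
tool_pos: [0.4903, 0.0341, 0.2108]
orientation: [-0.0, 0.991, -0.13, 0.005]
contact_force: [-1.3, -4.4, 20.9]
width: 0.0857
gripper_force: 9.1
17.5833 tcp [-49.8  79.8] tip -14.7 [-1.3 -4.4 20.9]
flap angle 0.7845462355554194 zero at y 141.37341062283193
226
0 -60.0 [ 3.  9. 13.]
12 -57.0 [-19.   7.  15.]
24 -55.0 [-45. -34. -23.]
36 -56.0 [-71. -55. -37.]
48 -55.0 [-79. -71. -55.]
```

```bash
python3 -m jog '[{"x":0,"y":0,"z":0.2,"spin":0},{"x":0,"y":0,"z":0.2,"spin":0},{"x":0,"y":0,"z":0,"spin":0},{"x":0,"y":0,"z":0,"spin":0}]'
python3 fl.py;python3 sc.py
```

```text
clock: 18.02
tool_pos: [0.4909, 0.0334, 0.2077]
orientation: [0.001, 0.991, -0.131, 0.007]
contact_force: [0.6, -8.0, 23.2]
width: 0.0856
gripper_force: 10.3
18.0167 tcp [-49.2  79.1] tip -17.8 [ 0.6 -8.  23.2]
flap angle 0.8645090238201527 zero at y 141.28891736312727
0
```

The stake has left the deck with the flap held at 0.86 rad by the finger. I withdraw the hand.

```bash
python3 -m jog '[{"x":0,"y":0.1,"z":-0.8,"spin":0},{"x":0,"y":0,"z":-1.2,"spin":0},{"x":0,"y":0,"z":-2,"spin":0},{"x":0,"y":0,"z":-3,"spin":0},{"x":0,"y":0,"z":-3,"spin":0}]'
python3 -m jog '[{"x":0,"y":0,"z":-2,"spin":0},{"x":-3,"y":0,"z":0,"spin":0},{"x":-3,"y":0,"z":0,"spin":0},{"x":0,"y":0,"z":0,"spin":0},{"x":0,"y":0,"z":0,"spin":0}]'
python3 fl.py; python3 sc.py; python3 - <<'E'
from st import *
c=ctrl.camera("scene");a=np.load("scene0.npz")
d=np.abs(c["img"].astype(int)-a["img"]).max(2)
for n,(u,v,w,h) in dict(bowl=(285,285,80,70),pot=(143,258,70,72),funnel=(400,228,68,74),scoop=(105,185,115,65)).items():
    x=cv2.cvtColor(a["img"],7)[v:v+h,u:u+w];y=cv2.cvtColor(c["img"],7)[v-12:v+h+12,u-12:u+w+12]
    _,s,_,l=cv2.minMaxLoc(cv2.matchTemplate(y,x,5));print(n,round(s,3),l[0]-12,l[1]-12)
m=cv2.inRange(cv2.cvtColor(c['img'],cv2.COLOR_RGB2HSV),(8,60,40),(20,255,255))[290:450,250:520];print("tray px",np.count_nonzero(m))
E
```

```text
clock: 18.53
tool_pos: [0.4876, 0.0335, 0.3007]
orientation: [0.001, 0.991, -0.13, -0.001]
contact_force: [0.5, 0.1, -0.0]
width: 0.0856
gripper_force: 0.0
clock: 18.95
tool_pos: [0.4294, 0.0495, 0.3212]
orientation: [0.0, 0.992, -0.13, 0.001]
contact_force: [-0.3, 0.3, 0.8]
width: 0.0855
gripper_force: 0.0
18.95 tcp [-110.9   94.2] tip 95.7 [-0.3  0.3  0.8]
flap angle 0.0005525109994715235 zero at y None
0
bowl 0.999 0 0
pot 0.999 0 0
funnel 0.999 0 0
scoop 0.984 0 0
tray px 0
```

```bash
python3 -c "
from plant import ctrl
print(ctrl.close_job())"
```

```text
the job is handed in; nothing more can be done
None
```

The job is handed in at about 19 s (no verdict came back): the stake dropped through while a finger held the flap about 0.86 rad open, the flap is shut, and bowl, pot, funnel and scoop match their start positions in the scene camera. I could not see into the tray. Because the hand cannot tilt, I first turned the stake end-on and slid its front half onto the shut flap with its centre still on the deck. I then let the flap close once between step 1 and pressing the stake's overhanging end down through the opening.

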